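# Angle a loaded vial rack past the probe column into the sampler's rack bay

### The job

Push the loaded vial rack along the bench into the sampler's rack bay: the probe column stands in the way, so slide one end in behind it at an angle, then push the other end in, until the rack lies fully home with its long side flush against the back of the bay. Only push it, with the fingertips or the outside of the fingers: do not pick it up or tip it, do not strike the column or force the rack against it, and leave the bottles, the spare vial and the beaker where they stand.

Things in the scene. Friction and masses are not known exactly. Their poses are not given: they have to be found in the camera images.
- bay (a point): Frame of the autosampler's rack bay (fixed; place and heading vary). Origin at bench height, mid-length of the bay, in the plane of its back wall. x points into the sampler (away from the robot), y along the back wall to the robot's left, z up. The bay is the space before the back wall (negative x): 272 mm long, open to the front and above; its floor is level with the bench. Back wall 34 mm high.
- cheek_left (a point): Bay's left end cheek (+y end): this point is at bench height on its inner face, 136 mm from mid-bay, in the back wall's plane. The cheek is 10 mm thick, 28 mm high, and reaches 37 mm forward from the back wall, with a rounded nose.
- cheek_right (a point): Bay's right end cheek (-y end), the same in mirror image: this point is on its inner face, at y = -136 mm of the bay.
- housing (a point): Top front edge, mid-length, of the sampler's white housing, 90 mm high and 340 mm long, 70 mm behind the bay's back wall. Between them is a flat deck 34 mm high, with two rinse ports that stand 18 mm above it. Fixed.
- column: Fixed steel probe column on the flush base plate (20 mm diameter; foot collar 28 mm wide, 20 mm high), near the bay's left or right end (it varies): axis 74 to 77 mm before the back wall, 78 to 90 mm off mid-bay. Origin: its axis at the bench. A 32 mm carriage and an arm over the bay lie 100 to 130 mm high, the probe hangs over the deck. In its mirror place is only a flush cover disc.
- rack: Loose vial rack, on the bench before bay and column, up to 20 degrees askew to the bay. Origin: centre of its underside. White solid block 240 mm long (its y), 42 mm wide (x), 36 mm high; eight capped vials fast in it stand up to 53 mm above the bench. 0.28 to 0.56 kg. Same both ways round. Slides with ordinary dry friction (a few newtons) and stays where it is left.
- rack_end_a (a point): Middle of the rack's end face at its own +y end, 18 mm above its underside, 120 mm from the centre.
- rack_end_b (a point): Middle of the rack's end face at its own -y end, 18 mm above its underside, 120 mm from the centre.
- amber_bottle: Amber glass bottle, 60 mm diameter, 125 mm high, standing beside one end of the sampler. Leave alone. Origin: centre of its underside.
- white_bottle: White plastic bottle, 64 mm diameter, 140 mm high, standing beside the sampler's other end. Leave alone. Origin: centre of its underside.
- spare_vial: Single capped glass vial, 22.5 mm diameter, 46 mm high, standing on the bench towards the robot, off to one side. Leave alone. Origin: centre of its underside.
- beaker: Small glass beaker, 54 mm diameter at the rim, 60 mm high, standing on the bench towards the robot, off to the other side. Leave alone. Origin: centre of its underside.

How it is judged (in metres and radians):
At the end, for the whole second after the job is handed in: The rack stands on the bench inside the bay between the two cheeks, at rest and untouched, with both ends of its long side within 6 mm of the bay's back wall (x of rack_end_a in the frame of bay between -0.027 and -0.015 m and y of rack_end_a in the frame of bay between -0.139 and 0.139 m and height (world z) of each of rack_end_a, rack_end_b below 0.022 m and x of rack_end_b in the frame of bay between -0.027 and -0.015 m and y of rack_end_b in the frame of bay between -0.139 and 0.139 m and angle between rack's own z axis and vertical below 0.05 rad and linear speed of rack below 0.01 m/s).
It fails at once if the rack is lifted (an end rises more than 10 mm) or tipped by more than 0.2 rad (height (world z) of any of rack_end_a, rack_end_b above 0.028 m or angle between rack's own z axis and vertical above 0.2 rad).
It fails at once if the column is pushed or struck with more than 25 N (contact force between column and anything else above 25 N).
It fails at once if a bottle, the spare vial or the beaker is shifted more than 20 mm or tipped ((distance of amber_bottle from where it was at the start of the episode above 0.02 m or angle between amber_bottle's own z axis and vertical above 0.35 rad) or (distance of white_bottle from where it was at the start of the episode above 0.02 m or angle between white_bottle's own z axis and vertical above 0.35 rad) or (distance of spare_vial from where it was at the start of the episode above 0.02 m or angle between spare_vial's own z axis and vertical above 0.35 rad) or (distance of beaker from where it was at the start of the episode above 0.02 m or angle between beaker's own z axis and vertical above 0.35 rad)).
It also fails if it takes over 72 s, if anything falls off the work surface, if the arm or the gripper's body presses on something with over 40 N, if the wrist force passes 120 N, or if a joint passes its speed limit or range.

### The arm

A 6-joint arm with a two-finger parallel gripper is mounted at the origin on the work surface. World frame = base frame: x ahead of the robot, y to its left, z up, the work surface at z = 0. Lengths are in mm, angles in rad, forces in N, time in s.
With the tool pointing down it reaches from about 275 to 1000 mm from the base axis. Payload 8.4 kg.
Tool frame: the origin (TCP) lies on the centre line of the jaws, within the pads' length; the fingertips stand 25 mm ahead of it and the grasp point (between the pads) lies 6 mm ahead of it; z points along the fingers, y is the line along which they close (so a half turn about z gives the same grasp; the last joint's range is limited). The gripper opens to 85 mm and grips with 20 to 120 N. Pads are 22 mm wide; open, the fingers measure 114 mm over their backs; the gripper's body (76 mm by 85 mm) begins 54 mm behind the grasp point. The pads swing forward as they close: fully open they stand 13 mm farther back than shut.
Start: joints at [1.313, 0.353, 1.633, -0, 1.155, -0.002], TCP at [158.136, 604.666, 256.281] pointing down, gripper open.
Joint ranges: [-2.63, 2.63], [-0.92, 2.1], [0.06, 2.66], [-1.3, 4.44], [0, 2.69], [-3.02, 3.02]. Speed limits (rad/s): [2.22, 2.22, 2.79, 3.14, 3.14, 3.14].

### API

Orientations are given as a rotation vector (axis times angle).
In Python, from rig import sensors, viewer, ticket, find_in, trace, place_of gives the robot as it stands.
- The arm moves only by the tool move_arm, never from a script. Its argument "rows" is a list of rows, each a list of 3 entries, a list of its own where there are three numbers: the turn, a rotation vector about the world's x, y, z in rad, then the shift along the world's x, y, z in cm, then the opening in per cent of the stroke, from 0 (shut) to 100 (fully open). In form: [[[wx, wy, wz], [x, y, z], grip], ...]. A call has 1 to 10 rows; each row shifts and turns the commanded pose from where the row before left it; what a row does not reach is not made up. A row lasts 1/8 s, in which the tool goes at most 62.5 mm and 10.7 degrees, less where a joint would pass 70% of its speed; a pose out of reach is approached as far as the arm can. A call is refused whole if a number of a shift passes 6.25 or a number of a turn 0.188, either way. A call with a gripper value outside its range is refused whole. The fingers move at their own pace and stop on an object; the grip force is fixed at half the most. Time passes only in rows, so rows that do not move let the fingers close. It gives the time, the measured TCP pose, the force, the opening and the grip force at its end, in the units of the state.
- sensors.read_state(): the state, without advancing time (a new reading comes with each control period).
- viewer.read_camera(name): name is "side" or "top"; returns a dict with "color" (384x512x3 uint8, blue, green, red), "z_map" (384x512 float32, mm along the optical axis (not along the pixel's ray), 0 where there is no reading), "mtx" (3x3 intrinsics, pixels), "D" ([k1, k2, p1, p2, k3] as OpenCV has them; the pictures are not rectified), "R" (3x3) and "t" (3): a world point X has camera coordinates R X + t. Camera axes: x right, y down, z forward; pixel columns grow to the right and rows downward; lengths in mm; the calibration is good to about 2 mm. A picture is of the moment at which its call begins.
- ticket.hand_in(): hands the job in; it is judged then, once.
Trained networks look in a picture, given as the dict that the camera call returned (one of the last four; its "shot" number tells which), for a name from the list of things; names that differ only in an ending like _2 or _b are one class to them, and where a whole thing is asked for, a point or a joint stands for the part that bears it (a point fixed in the world has none). Each returns a list of dicts, best first, with "confidence" (0 to 1); they miss things now and then, are a little off and sometimes report something else, mostly with a low value. They report only what shows in the picture. A call takes as long as a camera call.
- find_in(picture, query): "centre" ([column, row] in pixels, amid what is visible of it).
- trace(picture, query): "pixels" (384x512 bool, what is visible of it) and "centre" ([column, row] in pixels, amid what is visible of it).
- place_of(picture, query): "centre" ([column, row] in pixels: a listed point, or the origin of a listed thing).
The state is a dict: "time": time; "qpos": joint angles; "qd": joint speeds; "tau": joint torques, N m; "ee_pos": TCP position; "orientation": TCP orientation; "wrist_force": force on the tool from outside, world axes, zero at the start; "torque": the same for the moment, N m; "width": finger opening in mm; "grip_force": force on a finger pad.
Only numpy, scipy, OpenCV 4.12 (cv2) and the standard library are available. Lean on these libraries where they do the work, as an engineer would, in place of code of your own. Each camera call takes 0.05 s, during which the arm holds its last target. There are 200 camera calls.

## Working session

There is one attempt and no reset: what is moved stays moved. The work goes in short steps, Python scripts to look and compute and a tool call to move; the robot and the scene stay as the last step left them, time stands still between calls to the robot, and variables do not carry over. Pictures are saved under pics/ and viewed, at most 10 in all, crops included, and the job is handed in when it is done.

Besides the shell and the picture viewer there is one more tool, called after ">>>" as name(argument=value, ...), one argument or row to a line, values as JSON. move_arm: Moves the arm, as the interface text tells. Its arguments: {"type":"object","properties":{"rows":{"type":"array","items":{"type":"array"}}},"required":["rows"]}

```bash
mkdir -p pics
cat > h.py <<'E'
import numpy as np, cv2
from rig import sensors, viewer, ticket, find_in, trace, place_of
def onplane(p,uv,z):
    n=cv2.undistortPoints(np.array([[uv]],float),p["mtx"],p["D"])[0,0]
    R=np.array(p["R"]);t=np.array(p["t"]).ravel()
    d=R.T@np.array([n[0],n[1],1]);c=-R.T@t
    return c+d*(z-c[2])/d[2]
def cloud(p,mask):
    v,u=np.nonzero(mask&(p["z_map"]>0))
    n=cv2.undistortPoints(np.stack([u,v],1).astype(float)[:,None],p["mtx"],p["D"])[:,0]
    Z=p["z_map"][v,u]
    C=np.c_[n*Z[:,None],Z]
    return (C-np.array(p["t"]).ravel())@np.array(p["R"])
E
cat > a.py <<'E'
from h import *
np.set_printoptions(precision=1,suppress=True)
P={n:viewer.read_camera(n) for n in("top","side")}
for n,p in P.items():
    cv2.imwrite(f"pics/{n}0.png",p["color"])
    for q,z in dict(bay=0,cheek_left=0,cheek_right=0,housing=90,column=0,rack=0,rack_end_a=18,rack_end_b=18,amber_bottle=0,white_bottle=0,spare_vial=0,beaker=0).items():
        r=place_of(p,q)
        print(n,q,[(np.array(d["centre"]),round(d["confidence"],2),onplane(p,d["centre"],z)) for d in r[:2]])
    r=trace(p,"rack")
    if r:
        c=cloud(p,r[0]["pixels"]);c=c[(c[:,2]>25)&(c[:,2]<60)]
        print(n,len(c),cv2.minAreaRect(c[:,:2].astype(np.float32)))
print(sensors.read_state())
E
python3 a.py; python3 -c "
import cv2,numpy as np
cv2.imwrite('pics/both.png',np.hstack([cv2.resize(cv2.imread(f'pics/{n}0.png'),(400,300)) for n in('top','side')]))"
```

```text
top bay [(array([251.1, 141.1]), 0.97, array([698.2,  18.8,   0. ]))]
top cheek_left [(array([200.7, 141.6]), 0.57, array([701.2, 146.1,   0. ])), (array([219.8, 233.2]), 0.37, array([469.9,  99.8,   0. ]))]
top cheek_right [(array([308.8, 140.4]), 0.68, array([ 695.9, -125.6,    0. ])), (array([377.9, 278.2]), 0.35, array([ 351.6, -279.4,    0. ]))]
top housing [(array([249.6, 106.3]), 0.96, array([756.9,  17.4,  90. ]))]
top column [(array([251.2, 140.9]), 0.19, array([698.7,  18.5,   0. ]))]
top rack [(array([262.8, 219.8]), 0.65, array([500.1,  -5.6,   0. ]))]
top rack_end_a [(array([313.3, 205.2]), 0.7, array([ 530.6, -127.7,   18. ])), (array([214.1, 232.8]), 0.57, array([470.3, 111.4,  18. ]))]
top rack_end_b [(array([313.3, 205.2]), 0.7, array([ 530.6, -127.7,   18. ])), (array([214.1, 232.8]), 0.57, array([470.3, 111.4,  18. ]))]
top amber_bottle []
top white_bottle [(array([364.2, 125.7]), 0.58, array([ 731. , -267.9,    0. ])), (array([263.5, 220.9]), 0.43, array([497.4,  -7.2,   0. ]))]
top spare_vial [(array([378.4, 275.6]), 0.6, array([ 357.7, -280.9,    0. ]))]
top bea
[... 1077 characters left out ...]
ay([375.6, 246. ]), 0.6, array([ 728.6, -261.3,    0. ]))]
side spare_vial [(array([224.5, 322.6]), 0.6, array([ 347.2, -285.2,    0. ]))]
side beaker [(array([135.8, 162.6]), 0.68, array([330.2, 337.1,   0. ]))]
side 1294 ((503.4009094238281, -9.306816101074219), (44.736106872558594, 239.2861328125), 13.429208755493164)
{'time': 1.4, 'qpos': array([ 1.3,  0.4,  1.6, -0. ,  1.2, -0. ]), 'qd': array([ 0., -0.,  0., -0., -0.,  0.]), 'tau': array([  0. , -60.5, -34.2,   0. ,   0. ,   0. ]), 'ee_pos': array([158.1, 604.7, 256.3]), 'orientation': array([ 0.4,  3.1, -0. ]), 'wrist_force': array([-0.2,  0.1,  0. ]), 'torque': array([-0. ,  0. , -0.1]), 'grip_force': 0.0, 'width': 85.48183186342908}
```

View pics/top0.png

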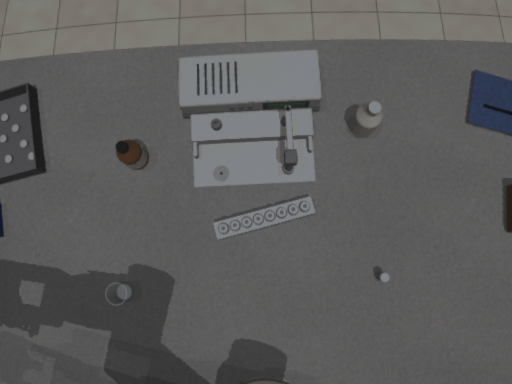

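View pics/side0.png

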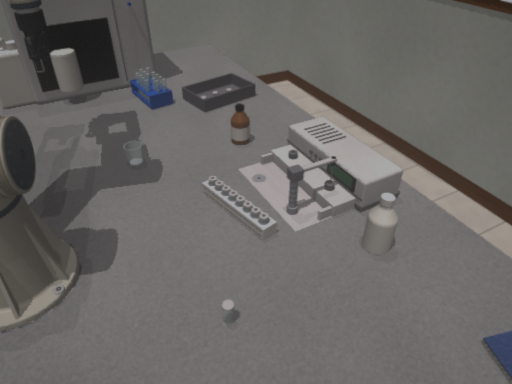

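The top picture shows the column at the right (about 288,167), the rack at (264,218) and the base plate front edge from (193,187) to (315,181). The side picture shows the amber bottle at (240,128) and the column foot at (293,210). I'll refine the bay heading and the column position from depth.

```bash
cat > b.py <<'E'
from h import *
np.set_printoptions(precision=1,suppress=True)
for n in("top","side"):
    p=viewer.read_camera(n); c=cloud(p,np.ones((384,512),bool))
    box=(c[:,0]>560)&(c[:,0]<900)&(abs(c[:,1]-17)<190)
    for lo,hi in((84,96),(29,39)):
        s=c[box&(c[:,2]>lo)&(c[:,2]<hi)&(c[:,0]>670)]
        # front edge: min x per y-bin
        e=[]
        for y in range(-140,180,8):
            b=s[abs(s[:,1]-y)<4]
            if len(b)>2: e.append((y,b[:,0].min()))
        e=np.array(e)
        if len(e)>5:
            k=np.ones(len(e),bool)
            for _ in range(4):
                f=np.polyfit(*e[k].T,1); r=e[:,1]-np.polyval(f,e[:,0]); k=abs(r)<max(4,1.5*np.std(r[k]))
            print(n,lo,"slope",np.round(f[0],4),"x at y=17",np.polyval(f,17),"n",k.sum(),len(e),"yspan",s[:,1].min(),s[:,1].max())
    s=c[box&(c[:,0]<690)&(c[:,2]>8)]
    for lo,hi in((8,24),(24,95),(98,135)):
        q=s[(s[:,2]>lo)&(s[:,2]<hi)&(s[:,1]<0)&(s[:,0]<665)]
        if len(q)>3: print(n,"col",lo,len(q),q.min(0),q.max(0),np.median(q,0))
    b=c[(c[:,1]>240)&(c[:,1]<340)&(c[:,0]>590)&(c[:,0]<720)&(c[:,2]>20)]
    print(n,"amber",b.min(0),b.max(0))
    print([(d["centre"],d["confidence"]) for d in find_in(p,"column")[:2]])
R=cv2.Rodrigues(sensors.read_state()["orientation"])[0]; print(R)
E
python3 b.py
```

```text
top 84 slope -0.0147 x at y=17 766.478990659052 n 40 40 yspan -150.28070038865312 188.0089647949935
top 29 slope -0.0229 x at y=17 697.4786492794285 n 33 38 yspan -145.5408897454674 184.43333847726112
top col 8 47 [ 610.6 -128.1    8.2] [664.6 -57.8  23.9] [617.1 -67.3  19.4]
top col 24 39 [ 612.  -126.8   24.2] [664.9 -61.1  82. ] [615.5 -69.2  54.1]
top col 98 272 [609.9 -84.2 106.4] [664.2 -56.3 133.8] [628.4 -69.5 128.8]
top amber [633.  277.2  20.2] [689.2 333.4 129.1]
[([291.3, 148.8], 0.72)]
side 84 slope -0.0219 x at y=17 767.2279238296355 n 37 40 yspan -152.46927323062712 189.43326111325487
side 29 slope -0.0234 x at y=17 696.3378193743683 n 27 38 yspan -153.16344454042797 179.1333795724993
side col 8 78 [ 608.7 -129.6    8.1] [664.9 -59.7  23.7] [617.4 -77.9  18.3]
side col 24 207 [ 612.7 -127.3   24.1] [664.8 -62.6  94.8] [618.6 -76.8  59.8]
side col 98 285 [608.8 -85.2 101.4] [664.6 -54.3 131.7] [623.7 -76.7 123.1]
side amber [633.5 273.9  20.2] [690.4 321.4 127.8]
[([293.3, 175.2], 0.84)]
[[-1.   0.3 -0. ]
 [ 0.3  1.  -0. ]
 [ 0.  -0.  -1. ]]
```

>>> move_arm(
  rows=[
    [[0,0,0.1],[2.2,-4.5,0],0],
    [[0,0,0.1],[2.2,-4.5,0],0],
    [[0,0,0.1],[2.2,-4.5,0],0],
    [[0,0,0.1],[2.2,-4.5,0],0],
    [[0,0,0.096],[2.2,-4.5,0],0],
    [[0,0,0],[2.2,-4.5,0],0],
    [[0,0,0],[2.2,-4.5,0],0],
    [[0,0,0],[2.2,-4.5,0],0],
    [[0,0,0],[2.2,-4.5,0],0],
    [[0,0,0],[2.2,-4.5,0],0],
  ],
)

```text
time: 2.85
ee_pos: [378.8, 153.2, 256.6]
orientation: [-0.376, 3.118, 0.0]
wrist_force: [0.8, 0.8, 0.3]
width: -0.1
grip_force: 0.0
```

>>> move_arm(
  rows=[
    [[0,0,0],[2.7,-5.3,0],0],
    [[0,0,0],[2.7,-5.3,0],0],
    [[0,0,0],[2.7,-5.3,0],0],
    [[0,0,0],[2.7,-5.3,0],0],
    [[0,0,0],[2.7,-5.3,0],0],
    [[0,0,0],[2.7,-5.3,0],0],
    [[0,0,0],[0,0,-5],0],
    [[0,0,0],[0,0,-5],0],
    [[0,0,0],[0,0,-5],0],
    [[0,0,0],[0,0,-4],0],
  ],
)

```text
time: 4.1
ee_pos: [539.6, -163.3, 64.4]
orientation: [0.376, -3.118, -0.001]
wrist_force: [0.0, 1.1, -0.4]
width: 0.2
grip_force: 0.0
```

>>> move_arm(
  rows=[
    [[0,0,0],[0,0,-2.6],0],
    [[0,0,0],[-0.17,0.68,0],0],
    [[0,0,0],[-0.17,0.68,0],0],
    [[0,0,0],[-0.17,0.68,0],0],
    [[0,0,0],[-0.17,0.68,0],0],
    [[0,0,0],[-0.17,0.68,0],0],
    [[0,0,0],[-0.17,0.68,0],0],
    [[0,0,0],[-0.17,0.68,0],0],
    [[0,0,0],[-0.17,0.68,0],0],
  ],
)

```text
time: 5.22
ee_pos: [526.4, -108.5, 40.3]
orientation: [-0.376, 3.119, -0.0]
wrist_force: [0.8, -3.1, 2.4]
width: -0.3
grip_force: 2.1
```

```bash
cat > r.py <<'E'
from h import *
B=np.array([697,17.]);f=.023
Q=np.array([[np.cos(f),-np.sin(f)],[np.sin(f),np.cos(f)]])
for n in("top","side"):
    p=viewer.read_camera(n); r=trace(p,"rack")
    if not r: print(n,"none"); continue
    c=cloud(p,r[0]["pixels"]);c=c[(c[:,2]>25)&(c[:,2]<60)]
    (x,y),(w,h),a=cv2.minAreaRect(c[:,:2].astype(np.float32))
    b=cv2.boxPoints(((x,y),(w,h),a)); e=sorted([(b[0]-b[1]),(b[1]-b[2])],key=np.linalg.norm)[1]
    if e[1]<0: e=-e
    th=np.arctan2(-e[0],e[1])
    ctr=Q.T@(np.array([x,y])-B)
    print(n,"world",round(x,1),round(y,1),"deg",round(np.degrees(th),1),"size",round(w),round(h),"| bay",ctr.round(1),"deg",round(np.degrees(th-f),1))
s=sensors.read_state();print(s["time"],s["ee_pos"].round(1),s["wrist_force"].round(1), "tcp bay",(Q.T@(s["ee_pos"][:2]-B)).round(1))
E
python3 r.py
```

```text
top world 489.5 44.9 deg 13.6 size 43 197 | bay [-206.8   32.7] deg 12.2
side world 495.5 23.5 deg 13.4 size 44 238 | bay [-201.3   11.1] deg 12.1
5.425 [ 525.7 -108.3   39.8] [-0.3 -0.4  0.7] tcp bay [-174.1 -121.4]
```

>>> move_arm(
  rows=[
    [[0,0,0],[-0.17,0.7,0],0],
    [[0,0,0],[-0.17,0.7,0],0],
    [[0,0,0],[-0.17,0.7,0],0],
    [[0,0,0],[-0.17,0.7,0],0],
    [[0,0,0],[0,0,0],0],
    [[0,0,0],[0.24,-1.0,0],0],
    [[0,0,0],[0.24,-1.0,1],100],
    [[0,0,0],[0,0,5],100],
  ],
)

```text
time: 6.42
ee_pos: [523.2, -102.0, 99.3]
orientation: [0.374, -3.115, -0.002]
wrist_force: [1.0, -0.4, -0.1]
width: 35.7
grip_force: 0.0
```

```bash
python3 r.py
```

```text
top world 485.0 64.9 deg 13.6 size 43 216 | bay [-210.8   52.8] deg 12.3
side world 488.6 50.1 deg 13.5 size 43 238 | bay [-207.6   37.9] deg 12.2
6.625 [ 525.5 -101.8  101.7] [-0.7 -0.3 -0. ] tcp bay [-174.2 -114.9]
```

>>> move_arm(
  rows=[
    [[0,0,0],[-2.9,4.67,0],100],
    [[0,0,0],[-2.9,4.67,0],100],
    [[0,0,0],[-2.9,4.67,0],100],
    [[0,0,0],[0,0,-3.5],100],
    [[0,0,0],[0,0,-3.5],100],
    [[0,0,0],[0.97,0.24,0],100],
    [[0,0,0],[0.97,0.24,0],100],
    [[0,0,0],[0.97,0.24,0],100],
    [[0,0,0],[0.97,0.24,0],100],
    [[0,0,0],[0.97,0.24,0],100],
  ],
)

```text
time: 7.88
ee_pos: [486.4, 51.2, 30.7]
orientation: [0.376, -3.119, 0.0]
wrist_force: [-3.7, -2.5, 3.3]
width: 85.6
grip_force: 1.9
```

```bash
python3 r.py
```

```text
top world 538.6 -33.9 deg 13.2 size 42 46 | bay [-159.5  -47.3] deg 11.9
side world 517.9 57.9 deg 13.7 size 45 238 | bay [-178.1   45. ] deg 12.4
8.075 [486.8  51.3  30.5] [-0.8  0.6  1. ] tcp bay [-209.4   39.1]
```

>>> move_arm(
  rows=[
    [[0,0,0],[0.97,0.24,0],100],
    [[0,0,0],[0.97,0.24,0],100],
    [[0,0,0],[0.97,0.24,0],100],
    [[0,0,0],[0.97,0.24,0],100],
    [[0,0,0],[0.97,0.24,0],100],
    [[0,0,0],[0.97,0.24,0],100],
    [[0,0,0],[0.97,0.24,0],100],
    [[0,0,0],[0.97,0.24,0],100],
    [[0,0,0],[0.97,0.24,0],100],
  ],
)

```text
time: 9.2
ee_pos: [574.0, 72.9, 30.3]
orientation: [-0.376, 3.119, 0.0]
wrist_force: [-1.7, -0.1, -1.8]
width: 85.3
grip_force: 0.9
```

```bash
python3 r.py
```

```text
top world 625.9 -10.7 deg 14.1 size 42 51 | bay [-71.8 -26. ] deg 12.7
side world 590.2 65.4 deg 25.1 size 63 254 | bay [-105.6   50.8] deg 23.8
9.4 [573.9  72.9  30.5] [-0.9  0.4  0.4] tcp bay [-121.7   58.7]
```

>>> move_arm(
  rows=[
    [[0,0,0],[0.78,0.19,0],100],
    [[0,0,0],[0.78,0.19,0],100],
    [[0,0,0],[0.7,0.17,0],100],
    [[0,0,0],[0,0,0],100],
    [[0,0,0],[-1.5,-0.36,0],100],
    [[0,0,0],[-2,-0.5,3],0],
    [[0,0,0],[-6,-1.5,4],0],
  ],
)

```text
time: 10.28
ee_pos: [509.7, 56.8, 94.7]
orientation: [-0.377, 3.118, -0.0]
wrist_force: [0.4, -0.7, 0.5]
width: 51.4
grip_force: 0.0
```

```bash
python3 r.py; python3 -c "
from h import *
p=viewer.read_camera('top');r=trace(p,'rack')
print([(d['centre'],d['confidence'],int(d['pixels'].sum())) for d in r])
print([onplane(p,d['centre'],18) for d in place_of(p,'rack_end_a')])
cv2.imwrite('pics/t2.png',cv2.resize(p['color'][70:270,90:390],(800,533),interpolation=cv2.INTER_CUBIC))"
```

```text
top none
side world 630.7 66.2 deg 12.6 size 43 198 | bay [-65.1  50.8] deg 11.3
10.475 [509.2  56.7  95.1] [ 0.6 -0.5  0.6] tcp bay [-186.8   44. ]
[([258.2, 158.9], 0.97, 627), ([116.4, 289.5], 0.63, 513)]
[array([656.58297792, -31.71041219,  18.        ])]
```

View pics/t2.png

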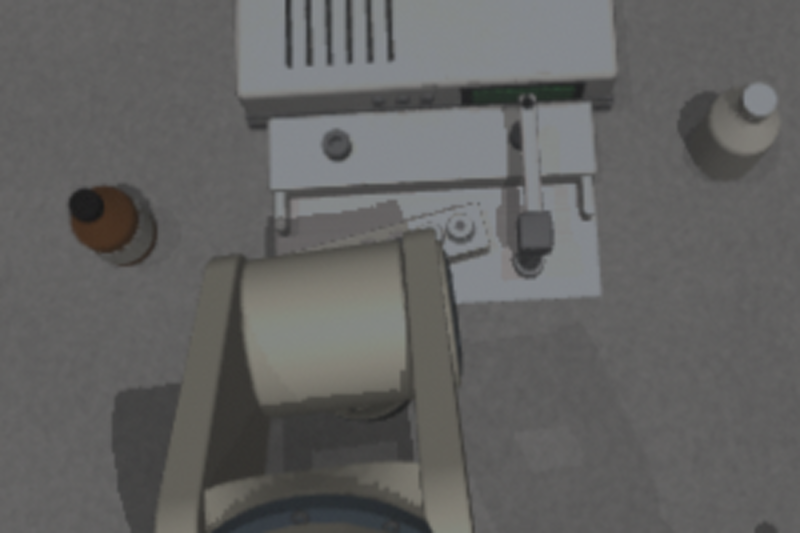

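>>> move_arm(
  rows=[
    [[0,0,0],[2.1,4.36,0],0],
    [[0,0,0],[2.1,4.36,0],0],
    [[0,0,0],[2.1,4.36,0],0],
    [[0,0,0],[2.1,4.36,0],0],
    [[0,0,0],[0,0,0],0],
    [[0,0,0],[0,0,-2.8],0],
    [[0,0,0],[0,0,-2.7],0],
    [[0,0,0],[0.17,-0.7,0],0],
    [[0,0,0],[0.17,-0.7,0],0],
    [[0,0,0],[0.17,-0.7,0],0],
  ],
)

```text
time: 11.88
ee_pos: [599.9, 209.9, 40.2]
orientation: [-0.375, 3.118, 0.001]
wrist_force: [0.1, 1.5, -0.6]
width: -0.1
grip_force: 0.9
```

```bash
cat > e.py <<'E'
from h import *
import sys
B=np.array([697,17.]);f=.023
Q=np.array([[np.cos(f),-np.sin(f)],[np.sin(f),np.cos(f)]])
for n in("top","side"):
    p=viewer.read_camera(n)
    for d in place_of(p,'rack_end_a'):
        w=onplane(p,d['centre'],18)[:2]; print(n,round(d['confidence'],2),"bay",(Q.T@(w-B)).round(1))
    if len(sys.argv)>1: cv2.imwrite(f"pics/{n}{sys.argv[1]}.png",cv2.resize(p['color'][100:260,180:400] if n=='side' else p['color'][90:230,150:350],(800,560),interpolation=cv2.INTER_CUBIC))
E
python3 r.py; python3 e.py
```

```text
top world 628.6 80.7 deg 13.8 size 43 239 | bay [-66.9  65.2] deg 12.4
side world 630.2 71.4 deg 7.1 size 66 268 | bay [-65.6  55.9] deg 5.8
12.075 [599.6 210.1  40. ] [-0.2 -0.3 -0.6] tcp bay [-92.9 195.3]
top 0.86 bay [-86.4 177. ]
top 0.66 bay [-40.  -56.7]
side 0.92 bay [-97.7 168.2]
side 0.68 bay [-46.5 -63. ]
```

>>> move_arm(
  rows=[
    [[0,0,0],[0.17,-0.7,0],0],
    [[0,0,0],[0.17,-0.7,0],0],
    [[0,0,0],[0.17,-0.7,0],0],
    [[0,0,0],[0.17,-0.7,0],0],
    [[0,0,0],[0.17,-0.7,0],0],
    [[0,0,0],[0.17,-0.7,0],0],
    [[0,0,0],[0.17,-0.7,0],0],
  ],
)

```text
time: 13.15
ee_pos: [611.2, 160.9, 39.3]
orientation: [-0.376, 3.119, 0.0]
wrist_force: [-1.1, 4.4, 2.3]
width: 0.0
grip_force: 2.1
```

```bash
python3 r.py; python3 e.py 3
```

```text
top world 356.8 -283.2 deg -0.7 size 22 19 | bay [-347.  -292.3] deg -2.1
side world 626.7 27.5 deg 13.3 size 67 239 | bay [-70.   12.1] deg 12.0
13.35 [610.8 160.7  38.9] [ 0.2  0.1 -0.6] tcp bay [-82.9 145.6]
top 0.98 bay [ -27.7 -102.7]
top 0.58 bay [-86.1 130.7]
side 0.82 bay [ -30.6 -101.6]
side 0.69 bay [-93.5 120.3]
```

View pics/top3.png

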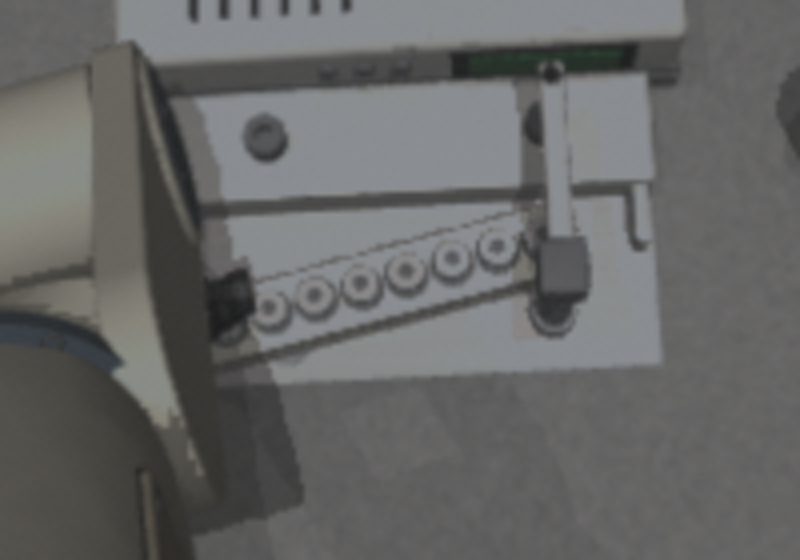

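>>> move_arm(
  rows=[
    [[0,0,0],[0.16,-0.65,0],0],
    [[0,0,0],[0.16,-0.65,0],0],
    [[0,0,0],[0,0,0],0],
    [[0,0,0],[-0.36,1.46,0],0],
    [[0,0,-0.108],[-1,0,3],0],
    [[0,0,-0.108],[-1,-1,3],0],
    [[0,0,0],[-1.6,-4.4,0],0],
    [[0,0,0],[-1,-4.4,0],0],
  ],
)

```text
time: 14.55
ee_pos: [564.1, 65.2, 99.8]
orientation: [-0.041, 3.14, 0.0]
wrist_force: [0.1, 0.2, 0.5]
width: -0.0
grip_force: 0.0
```

```bash
python3 r.py; python3 e.py
```

```text
top world 659.0 -43.0 deg 13.8 size 43 114 | bay [-39.4 -59.1] deg 12.5
side world 633.0 1.1 deg 13.7 size 72 261 | bay [-64.3 -14.4] deg 12.3
14.75 [564.7  65.1  99.5] [ 0.1 -0.9  0.7] tcp bay [-131.1   51.2]
top 0.79 bay [ -23.1 -110.6]
side 0.94 bay [ -21.8 -110.5]
side 0.9 bay [-79.7 113.8]
side 0.55 bay [157.   99.7]
```

>>> move_arm(
  rows=[
    [[0,0,0],[0,0,-3],0],
    [[0,0,0],[0,0,-3],0],
    [[0,0,0],[1.2,0.03,0],0],
    [[0,0,0],[1.2,0.03,0],0],
    [[0,0,0],[0.8,0.02,0],0],
    [[0,0,0],[0.8,0.02,0],0],
    [[0,0,0],[0.8,0.02,0],0],
  ],
)

```text
time: 15.82
ee_pos: [612.8, 66.2, 39.6]
orientation: [0.038, -3.141, -0.0]
wrist_force: [-2.6, 0.8, 0.7]
width: -0.1
grip_force: 1.2
```

```bash
python3 r.py; python3 e.py 4
```

```text
top world 663.2 -44.9 deg 9.8 size 42 113 | bay [-35.3 -61.1] deg 8.5
side world 640.2 4.7 deg 9.1 size 73 256 | bay [-57.1 -10.9] deg 7.7
16.025 [613.   66.1  39.3] [ 0.3 -0.5 -0.6] tcp bay [-82.8  51. ]
top 0.68 bay [ -28.  -114.2]
top 0.42 bay [  -2.3 -132.8]
side 0.81 bay [ -19.2 -119.9]
side 0.76 bay [-67.6 110.6]
```

View pics/top4.png

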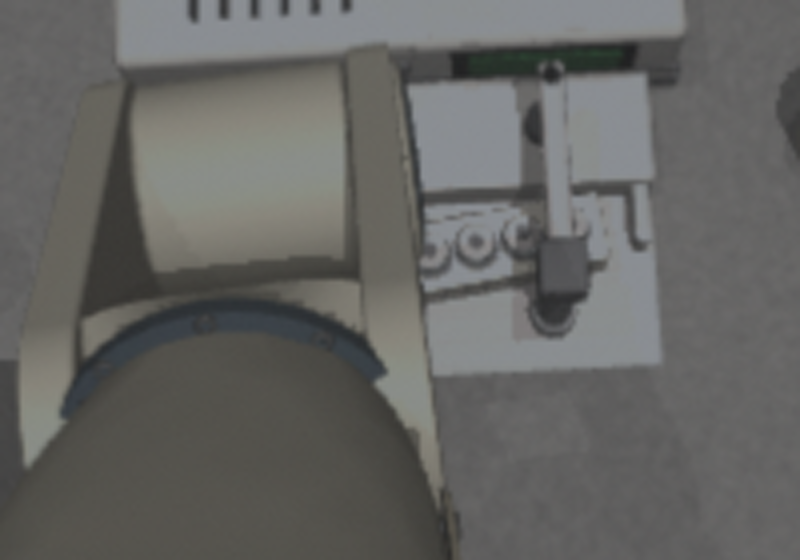

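>>> move_arm(
  rows=[
    [[0,0,0],[0.6,0.015,0],0],
    [[0,0,0],[0.6,0.015,0],0],
    [[0,0,0],[0.6,0.015,0],0],
    [[0,0,0],[0.5,0.01,0],0],
  ],
)

```text
time: 16.73
ee_pos: [636.1, 66.7, 39.1]
orientation: [-0.038, 3.141, -0.0]
wrist_force: [-2.0, 0.1, 0.3]
width: 0.0
grip_force: 0.8
```

```bash
python3 r.py; python3 e.py
```

```text
top world 670.9 -47.4 deg 2.3 size 43 115 | bay [-27.6 -63.7] deg 1.0
side world 666.1 -27.1 deg 3.9 size 43 188 | bay [-31.9 -43.4] deg 2.6
16.925 [636.1  66.6  39.3] [-0.1  0.4  0.3] tcp bay [-59.8  51. ]
top 0.62 bay [ -29.  -122.7]
side 0.65 bay [-34.5 112.4]
side 0.65 bay [ -24.6 -124.4]
```

>>> move_arm(
  rows=[
    [[0,0,0],[-1.2,0,0],0],
    [[0,0,0],[0.1,-2.6,0],0],
    [[0,0,0],[0.1,-2.6,0],0],
    [[0,0,0],[0.6,0.015,0],0],
    [[0,0,0],[0.4,0.01,0],0],
    [[0,0,0],[0.3,0.01,0],0],
    [[0,0,0],[0.3,0.01,0],0],
  ],
)

```text
time: 18.0
ee_pos: [640.7, 15.8, 39.0]
orientation: [0.039, -3.139, -0.0]
wrist_force: [-3.9, 0.4, 3.1]
width: 0.2
grip_force: 2.0
```

```bash
python3 r.py; python3 e.py
```

```text
top world 674.8 -93.6 deg 88.2 size 23 42 | bay [ -24.8 -110. ] deg 86.9
side world 660.4 3.6 deg 10.2 size 52 254 | bay [-36.9 -12.6] deg 8.8
18.2 [641.4  15.5  39. ] [-2.4  0.3  0.7] tcp bay [-55.6  -0.2]
top 0.47 bay [ -15.8 -116.9]
side 0.95 bay [-30.4 124. ]
side 0.91 bay [ -16.5 -122.4]
```

>>> move_arm(
  rows=[
    [[0,0,0],[0.2,0,0],0],
    [[0,0,0],[0.2,0,0],0],
    [[0,0,0],[0,0,0],0],
  ],
)

```text
time: 18.77
ee_pos: [645.8, 15.0, 39.1]
orientation: [-0.038, 3.141, -0.0]
wrist_force: [-2.4, 0.0, -1.1]
width: 0.0
grip_force: 0.9
```

>>> move_arm(
  rows=[
    [[0,0,0],[0.2,0,0],0],
    [[0,0,0],[0.2,0,0],0],
    [[0,0,0],[0,0,0],0],
  ],
)

```text
time: 19.15
ee_pos: [645.9, 15.0, 38.8]
orientation: [0.038, -3.133, 0.0]
wrist_force: [-15.2, 0.0, 10.4]
width: -0.2
grip_force: 7.7
```

>>> move_arm(
  rows=[
    [[0,0,0],[-0.6,0,0],0],
    [[0,0,0],[-2,0,0],0],
    [[0,0,0],[-5,0,3],0],
    [[0,0,0],[-5,3,5],0],
    [[0,0,0],[-3,6,5],0],
    [[0,0,0],[-3,6,5],0],
    [[0,0,0],[-3,6,0],0],
    [[0,0,0],[-3,6,0],0],
  ],
)

```text
time: 20.15
ee_pos: [432.6, 243.1, 186.1]
orientation: [-0.037, 3.137, 0.003]
wrist_force: [0.6, -0.1, -0.1]
width: 0.1
grip_force: 0.0
```

```bash
python3 r.py; python3 e.py 5
```

```text
top world 677.4 15.5 deg 1.6 size 46 239 | bay [-19.7  -1. ] deg 0.3
side world 668.9 3.8 deg -4.0 size 252 69 | bay [-28.4 -12.5] deg -5.3
20.35 [432.4 242.2 185.1] [-0.2 -0.5  0.2] tcp bay [-259.4  231.3]
top 0.73 bay [ -16.6 -122.5]
top 0.58 bay [-23.2 109. ]
side 0.68 bay [-20.8 118.1]
side 0.67 bay [ -21.6 -123.9]
side 0.28 bay [-363.3  310.7]
```

View pics/top5.png

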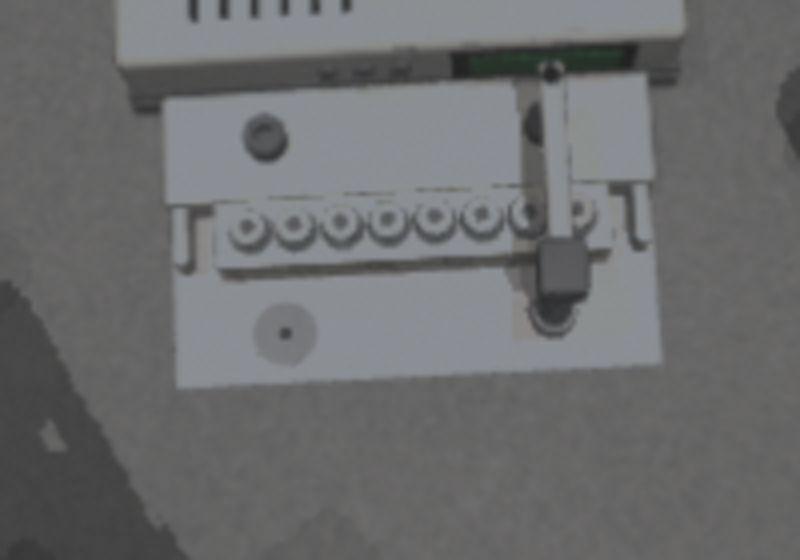

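View pics/side5.png

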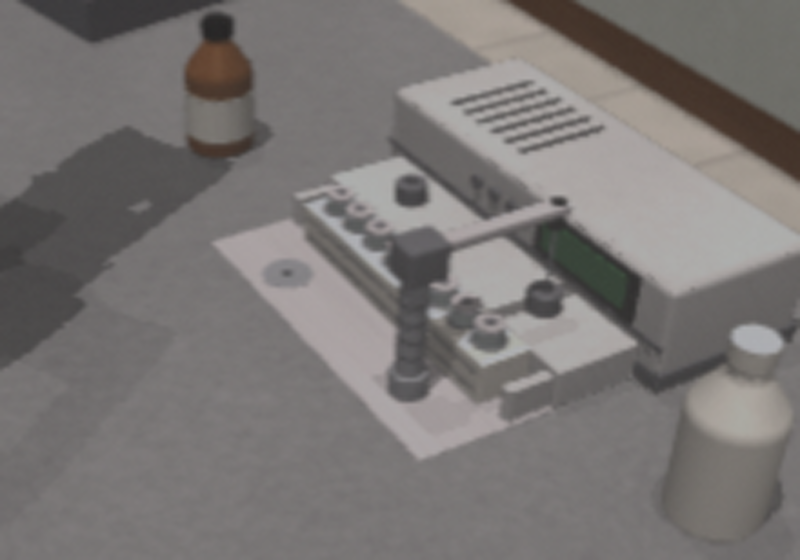

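The rack lies flush along the back wall, from (215,235) to (610,215) in the top crop. It sits between both cheeks and clear of the column, and the bottles are undisturbed.

```bash
python3 -c "
from rig import ticket
print(ticket.hand_in())"
```

```text
the job is handed in; nothing more can be done
None
```

The rack is fully home in the bay and the job is handed in. The last look showed it flush with the back wall (about 0.3° off) between the cheeks. The final push met the wall at about 15 N, and I saw no sign of column contact or of the bottles moving.

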